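Bring the mineral specimen round the slot to the macro camera

ROBOT

A 7-joint arm with a two-finger parallel gripper is mounted at the origin on the work surface. World frame = base frame: x ahead of the robot, y to its left, z up, the work surface at z = 0. Lengths are in m, angles in rad, forces in N, time in s.
With the tool pointing down it reaches from about 0.425 to 0.875 m from the base axis. Payload 4.7 kg.
Tool frame: the origin (TCP) lies on the centre line of the jaws, within the pads' length; the fingertips stand r.nose_length ahead of it and the grasp point (between the pads) lies 3 mm ahead of it (r.nose_length is the distance from the TCP to the fingertips, in m); z points along the fingers, y is the line along which they close (so a half turn about z gives the same grasp; the last joint's range is limited). The gripper opens to 87 mm and grips with 3 to 60 N. Pads are 19 mm wide; open, the fingers measure 117 mm over their backs; the gripper's body (75 mm by 190 mm) begins 51 mm behind the grasp point.
Start: joints at [-1.309, 0.321, -0.07, 1.45, 0.023, 1.371, -0.057], TCP at [0.159, 0.63, 0.245] pointing down, gripper open.
Joint ranges: [-2.86, 2.86], [-0.3, 2.09], [-1.38, 1.24], [0.06, 2.45], [-1.56, 4.7], [0.09, 2.05], [-2.69, 2.69]. Speed limits (rad/s): [2.57, 2.57, 3.14, 3.14, 3.14, 3.14, 3.14].

INTERFACE

Orientations are given as [roll, pitch, yaw] about the fixed x, y, z axes, in that order (R = Rz(yaw) Ry(pitch) Rx(roll)).
In Python, from bench import r gives the robot as it stands.
- The arm moves only by the tool move_arm, never from a script. Its argument "rows" is a list of rows, each a list of 4 numbers: the shift along the tool's x, y, z in mm, then the turn about the tool's z in degrees. A call has 1 to 20 rows; each row is the pose to reach, as a shift and turn from the pose commanded when the call began, along the tool's axes at that moment; what a row does not reach only later rows make up. A row lasts 1/10 s, in which the tool goes at most 50 mm and 8.59 degrees, less where a joint would pass 70% of its speed; a pose out of reach is approached as far as the arm can. A call with a gripper value outside its range is refused whole. "jaw" is the closure, from -1 (fully open) to 1 (shut), so that 0 is half open, set as the call begins (left out, the last holds). The fingers move at their own pace and stop on an object; the grip force is fixed at half the most. Time passes only in rows, so rows that repeat a pose let the fingers close. It gives the time, the measured TCP pose, the force, the opening and the grip force at its end, in the units of the state.
- r.observe(): the state, without advancing time (a new reading comes with each control period).
- r.grab_frame(name): name is "scene" or "top"; returns the picture (480x640x3 uint8, blue, green, red); there is no depth.
- r.camera_model(name): a dict with "intrinsics" (3x3 intrinsics, pixels), "extrinsics" (4x4, takes a point from camera to world coordinates). Camera axes: x right, y down, z forward; pixel columns grow to the right and rows downward; lengths in m; the calibration is good to about 2 mm. A picture is of the moment at which its call begins. camera_model takes no time and is no camera call.
- r.close_job(): hands the job in; it is judged then, once.
Trained networks look in the newest picture that a camera, given by its name, has taken for a name from the list of things; names that differ only in an ending like _2 or _b are one class to them, and where a whole thing is asked for, a point or a joint stands for the part that bears it (a point fixed in the world has none). Each returns a list of dicts, best first, with "score" (0 to 1); they miss things now and then, are a little off and sometimes report something else, mostly with a low value. They report only what shows in the picture. A call takes as long as a camera call. They do not tell look-alikes from the thing itself.
- r.look_for(camera, name): "extent" ([left, top, width, height] in pixels, round what is visible of it).
- r.regions_of(camera, name): "pixels" (480x640 bool, what is visible of it) and "extent" ([left, top, width, height] in pixels, round what is visible of it).
- r.pinpoint(camera, name): "uv" ([column, row] in pixels: a listed point, or the origin of a listed thing).
The state is a dict: "t": time; "joint_positions": joint angles; "qvel": joint speeds; "joint_torque": joint torques, N m; "tool_pos": TCP position; "ee_rot": TCP orientation; "wrist_force": force on the tool from outside, world axes, zero at the start; "moment": the same for the moment, N m; "opening": opening from 0.0 (shut) to 1.0 (fully open); "finger_force": force on a finger pad.
Only numpy, scipy, OpenCV 4.12 (cv2) and the standard library are available. Lean on these libraries where they do the work, as an engineer would, in place of code of your own. Each camera call takes 0.05 s, during which the arm holds its last target. There are 200 camera calls.

TASK

Push the round specimen carrier along the L-shaped slot of the camera stage, round the corner, and on until it is fully home at the end of the slot in front of the camera lens. Only push it: keep it sitting flat on the stage with its guide pin in the slot, never lift it, and leave the dish, cup, slide box and jar where they stand. Finish with the hand clear of everything.

Things in the scene. Friction and masses are not known exactly. Their poses are not given: they have to be found in the camera images.
- stage: Fixed block on the table, blue base, white top, turned up to 35 degrees about vertical. Origin on the table surface; in its axes (z up) it spans x -95..165, y -115..115, z 0..45 mm (top at 45). An L-shaped slot in the top, 14 mm wide and deep, dark floor: first leg along stage +y (100 mm) from slot_start to slot_corner, second along stage +x (80 mm) from slot_corner to slot_end.
- carrier: Loose aluminium disc, 56 mm diameter, 20 mm high, a rock (about 22 mm) fixed on its top, 42 mm in all. Origin: centre of its underside, which rests on the stage top. A pin below it, 10 mm diameter, 12 mm long, hangs in the slot (2 mm play each side). Starts on the first leg, 30 to 98 mm short of the corner. 0.15 to 0.3 kg, held by weight and friction only; stays where left, may spin.
- slot_start (a point): Blind end of the slot's first leg (pin centre), at stage (-40, -55) mm, at the height of the stage top.
- slot_corner (a point): Corner of the slot (pin centre), at stage (-40, 45) mm, at the height of the stage top. The carrier's centre can go 2 mm past it before the pin meets the slot wall.
- slot_end (a point): Far end of the slot's second leg, by the camera (pin centre), at stage (40, 45) mm, at the height of the stage top. The carrier's centre can go 2 mm past it before the pin meets the slot's end wall.
- dish: Bystander: loose grey dish, 40 mm across and 14 mm high, with a small grey stone in it (about 19 mm high in all); stands on the stage top. Origin: centre of its underside.
- cup: Bystander: loose open white plastic cup, 68 mm across at the rim and 85 mm high, on the table to the stage's +y side. Origin: centre of its underside.
- slide_box: Bystander: loose black slide box, 85 x 100 x 32 mm high, on the table to the stage's -y side. Origin: centre of its underside.
- jar: Bystander: loose amber glass jar, 40 mm across and 60 mm high, on the table to the stage's +y side. Origin: centre of its underside.
- lens (a point): Front of the lens of the small grey box camera fixed on the stage beyond slot_end: stage (82, 45) mm, 26 mm above the stage top. The lens looks to stage -x. The box behind it is 50 x 60 mm, spans stage x 105..155 mm and rises 50 mm above the stage top. A carrier that is home stays about 12 mm from the lens.
Things that resemble listed ones, but are neither listed nor needed, are in the scene too. Leave any blue or red look-alike of the carrier alone.

How it is judged:
By the outcome, as a careful person would: the job done as asked, in the order asked, and still so for the second after the job is handed in, with the robot touching nothing.
It also fails if it takes over 45 s, if anything falls off the work surface, if the arm or the gripper's body presses on something with over 40 N, if the wrist force passes 120 N, or if a joint passes its speed limit or range.

## Working session

There is one attempt and no reset: what is moved stays moved. The work goes in short steps, Python scripts to look and compute and a tool call to move; the robot and the scene stay as the last step left them, time stands still between calls to the robot, and variables do not carry over. Pictures are saved under pics/ and viewed, at most 10 in all, crops included, and the job is handed in when it is done.

Besides the shell and the picture viewer there is one more tool, called as name(argument=value, ...), one argument or row to a line, values as JSON. move_arm: Moves the arm, as the interface text tells. Its arguments: {"type":"object","properties":{"rows":{"type":"array","items":{"type":"array","items":{"type":"number"}}},"jaw":{"type":"number"}},"required":["rows"]}

```bash
mkdir -p pics; cat > h.py <<'E'
from bench import r
import numpy as np, cv2
def px2w(cam,uv,z):
    m=r.camera_model(cam);K=np.array(m["intrinsics"]);T=np.array(m["extrinsics"])
    d=T[:3,:3]@np.linalg.solve(K,[uv[0],uv[1],1.]);o=T[:3,3]
    return o+d*(z-o[2])/d[2]
def w2px(cam,p):
    m=r.camera_model(cam);K=np.array(m["intrinsics"]);T=np.linalg.inv(np.array(m["extrinsics"]))
    q=K@(T[:3,:3]@np.array(p)+T[:3,3]);return q[:2]/q[2]
E
python3 - <<'E'
from h import *
a=r.grab_frame("top");b=r.grab_frame("scene")
cv2.imwrite("pics/top.png",a);cv2.imwrite("pics/scene.png",b)
np.set_printoptions(precision=4,suppress=True)
for n,z in [("slot_start",.045),("slot_corner",.045),("slot_end",.045),("carrier",.045),("dish",.045),("stage",0),("cup",0),("jar",0),("slide_box",0),("lens",.071)]:
  for c in ("top","scene"):
    for d in r.pinpoint(c,n)[:3]: print(n,c,round(d["score"],2),np.round(d["uv"]),px2w(c,d["uv"],z))
s=r.observe();print(s["t"],s["tool_pos"],s["ee_rot"],r.nose_length,s["opening"])
E
```

```text
slot_start scene 0.84 [303. 245.] [0.5385 0.0044 0.045 ]
slot_start scene 0.57 [358. 244.] [0.5043 0.0961 0.045 ]
slot_corner top 0.79 [300. 261.] [0.5115 0.0967 0.045 ]
slot_corner scene 0.9 [357. 244.] [0.5074 0.0944 0.045 ]
slot_end top 0.58 [287. 222.] [0.5814 0.1185 0.045 ]
slot_end top 0.18 [298. 262.] [0.5099 0.0991 0.045 ]
slot_end scene 0.62 [358. 274.] [0.5777 0.1171 0.045 ]
carrier top 0.94 [331. 252.] [0.526  0.0399 0.045 ]
carrier top 0.6 [264. 348.] [0.3575 0.162  0.045 ]
carrier top 0.55 [345. 350.] [0.3517 0.018  0.045 ]
carrier scene 0.96 [328. 242.] [0.5185 0.045  0.045 ]
carrier scene 0.85 [416. 222.] [0.412 0.18  0.045]
carrier scene 0.59 [343. 202.] [0.3987 0.0344 0.045 ]
dish top 0.64 [344. 191.] [0.6372 0.0156 0.045 ]
dish top 0.43 [413. 158.] [ 0.6952 -0.1108  0.045 ]
dish scene 0.79 [287. 284.] [0.6362 0.0141 0.045 ]
stage top 0.62 [321. 238.] [0.554  0.0584 0.    ]
stage top 0.41 [332. 255.] [0.5219 0.0378 0.    ]
stage scene 0.59 [332. 279.] [0.5599 0.0667 0.    ]
cup top 0.73 [208. 233.] [0.5657 0.271  0.    ]
cup scene 0.69 [449. 313.] [0.5736 0.2747 0.    ]
jar top 0.63 [223. 285.] [0.4688 0.2432 0.    ]
jar scene 0.57 [441. 275.] [0.4893 0.2463 0.    ]
slide_box top 0.93 [413. 156.] [ 0.7093 -0.1177  0.    ]
slide_box scene 0.84 [199. 314.] [ 0.7071 -0.1177  0.    ]
lens top 0.63 [280. 196.] [0.625  0.1303 0.071 ]
lens scene 0.83 [355. 287.] [0.6312 0.1273 0.071 ]
1.1 [0.1595 0.6301 0.2446] [3.1416 0.     2.8938] 0.022 0.9956159077586368
```

View pics/top.png

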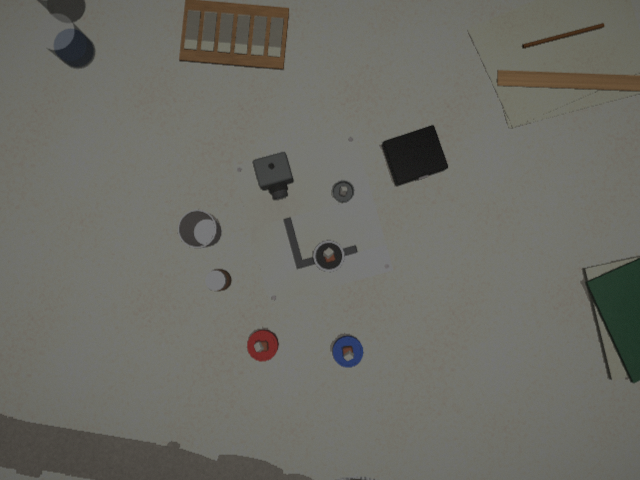

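View pics/scene.png

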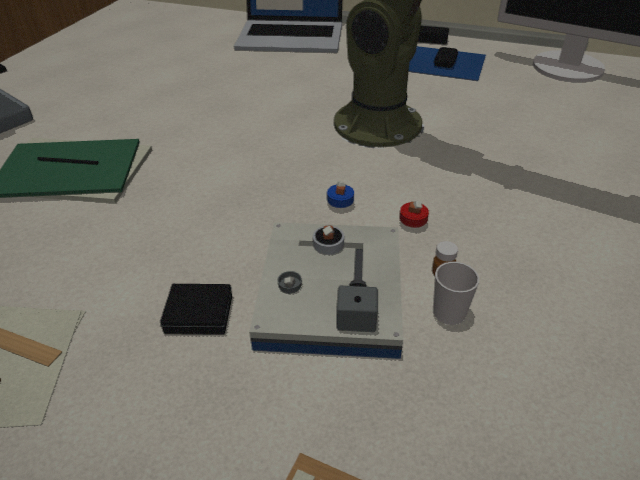

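The top view shows the carrier at about (329,255) on the first leg, with the slot corner at (300,264) and the end at (288,220). The camera is at (273,172) and the dish at (343,191). The red and blue look-alikes stand off the stage, near (262,345) and (348,351). Next I'll fit the stage pose and plan the approach.

```bash
cat >> h.py <<'E'
import json,os
if os.path.exists("st.json"): sx,sy,sth=json.load(open("st.json"))
def S(x,y,z=0):
    c,s=np.cos(sth),np.sin(sth);return np.array([sx+c*x-s*y,sy+s*x+c*y,z])
def inv(p):
    c,s=np.cos(sth),np.sin(sth);d=np.array(p[:2])-[sx,sy];return np.array([c*d[0]+s*d[1],-s*d[0]+c*d[1]])
def delta(p):
    "shift in tool axes mm to world p, turn deg to tool x = stage y"
    from scipy.spatial.transform import Rotation as R
    s=r.observe();M=R.from_euler("xyz",s["ee_rot"]).as_matrix()
    w=sth+np.pi/2-s["ee_rot"][2];w=(w+np.pi)%(2*np.pi)-np.pi
    return np.round(M.T@(np.array(p)-s["tool_pos"])*1000,1),round(-np.degrees(w),1)
E
python3 - <<'E'
from h import *
from scipy.optimize import least_squares
P={"slot_corner":(-.04,.045,.045),"slot_end":(.04,.045,.045),"slot_start":(-.04,-.055,.045),"lens":(.082,.045,.071)}
O=[("slot_start","scene",(303,245)),("slot_corner","top",(300,261)),("slot_corner","scene",(357,244)),("slot_end","top",(287,222)),("slot_end","scene",(358,274)),("lens","top",(280,196)),("lens","scene",(355,287))]
def f(v):
    c,s=np.cos(v[2]),np.sin(v[2]);e=[]
    for n,cam,uv in O:
        x,y,z=P[n];e+=list(w2px(cam,[v[0]+c*x-s*y,v[1]+s*x+c*y,z])-uv)
    return e
q=least_squares(f,[.55,.06,.3],loss="soft_l1");print(q.x,np.degrees(q.x[2]),np.round(q.fun,1))
json.dump(list(q.x),open("st.json","w"))
import h;h.sx,h.sy,h.sth=q.x
for p in [(.526,.0399),(.5185,.045)]: print("carrier",inv(p))
print("dish",inv((.637,.015)))
im=cv2.imread("pics/top.png");im=cv2.resize(im,None,fx=4,fy=4,interpolation=cv2.INTER_CUBIC)
def L(pts,col):
    a=np.array([(w2px("top",S(*p))+.5)*4-.5 for p in pts]);cv2.polylines(im,[np.int32(a)],True,col,1)
L([(-.047,-.062,.045),(-.033,-.062,.045),(-.033,.038,.045),(.047,.038,.045),(.047,.052,.045),(-.047,.052,.045)],(0,0,255))
L([(-.095,-.115,.045),(.165,-.115,.045),(.165,.115,.045),(-.095,.115,.045)],(0,255,0))
cv2.imwrite("pics/fit.png",im[520:1120,900:1620])
print(delta(S(-.04,-.085,.15)),delta(S(-.04,-.085,.075)),r.observe()["tool_pos"])
E
```

```text
[0.55891563 0.06420212 0.27696139] 15.868718607038936 [-1.8 -1.8 -0.1  1.6  0.6  0.9  0.4 -1.9 -0.7  3.2 -0.2 -0.1  2.7 -2.4]
carrier [-0.03830626 -0.01437573]
carrier [-0.04412593 -0.00741933]
dish [ 0.0616551  -0.06867799]
(array([-534. , -544.3,   94.6]), np.float64(59.9)) (array([-534. , -544.3,  169.6]), np.float64(59.9)) [0.1594506  0.63013732 0.24458274]
```

View pics/fit.png

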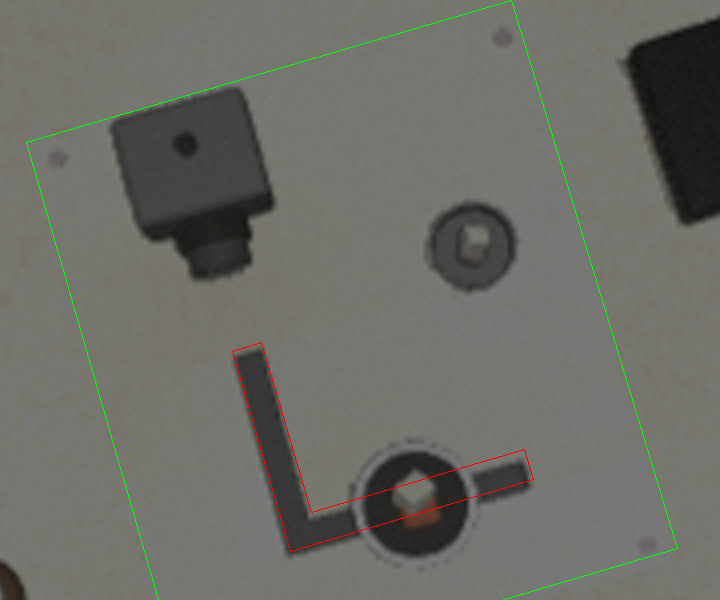

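The overlay shows the fit is a few mm off in the first leg: the slot start end is really at crop (529,473). I'll refit from the visible slot outline.

```bash
python3 - <<'E'
from h import *
import h
from scipy.optimize import least_squares
O=[((-.04,-.062),(529,474)),((-.047,.052),(291,552)),((.047,.045),(248,352)),((.047,.052),(234,356)),((.047,.038),(262,348)),((-.047,-.062),(533,486)),((-.033,-.062),(525,460))]
def f(v):
    h.sx,h.sy,h.sth=v
    return np.concatenate([(w2px("top",S(*p,.045))+.5)*4-.5-np.add(uv,(900,520)) for p,uv in O])
q=least_squares(f,[sx,sy,sth]);print(q.x,np.degrees(q.x[2]),np.round(q.fun,1));f(q.x)
json.dump(list(q.x),open("st.json","w"))
c=px2w("top",((np.array([414.5,503])+[900,520])+.5)/4-.5,.06);print("carrier",inv(c))
print(delta(S(-.04,-.085,.15)),delta(S(-.04,-.085,.075)))
E
```

```text
[0.55615132 0.06396314 0.26261491] 15.046725698549059 [ 0.  -1.3 -1.8  4.1  0.6 -0.7 -0.4 -0.6  1.5 -0.9  0.3  1.7 -0.2 -2.2]
carrier [-0.03962196 -0.00840413]
(array([-530.1, -545.3,   94.6]), np.float64(60.8)) (array([-530.1, -545.3,  169.6]), np.float64(60.8))
```

move_arm(
  rows=[
    [-15,-15,0,2],
    [-45,-45,0,5],
    [-75,-77,0,9],
    [-105,-108,0,13],
    [-135,-139,0,17],
    [-165,-170,0,21],
    [-195,-200,0,25],
    [-225,-231,0,29],
    [-255,-262,0,33],
    [-285,-293,0,37],
    [-315,-324,0,41],
    [-345,-355,0,45],
    [-375,-386,0,49],
    [-405,-417,0,53],
    [-435,-448,0,57],
    [-465,-479,0,60],
    [-495,-510,0,60.8],
    [-518,-533,0,60.8],
    [-530,-545,0,60.8],
    [-530,-545,30,60.8],
  ],
  jaw=1,
)

```text
t: 3.1
tool_pos: [0.5433, -0.0319, 0.218]
ee_rot: [3.133, 0.003, 1.828]
wrist_force: [0.3, 0.5, -0.3]
opening: 0.005
finger_force: 0.0
```

```bash
python3 - <<'E'
from h import *
s=r.observe();print(s["t"],s["tool_pos"],s["ee_rot"],s["opening"],s["wrist_force"],inv(s["tool_pos"]),delta(S(-.04,-.085,.075)))
E
```

```text
3.1 [ 0.54329349 -0.03189204  0.21802274] [3.13324588e+00 2.99216747e-03 1.82754787e+00] 0.005192680500367785 [ 0.33991868  0.4843204  -0.2759621 ] [-0.03730164 -0.08923076] (array([  4.6,  -3.9, 143. ]), np.float64(-0.3))
```

move_arm(
  rows=[
    [0,0,20,0],
    [0,0,55,0],
    [0,0,90,0],
    [0,0,115,0],
    [0,0,130,0],
    [0,0,138,0],
    [0,0,140,0],
    [0,0,140,0],
    [0,0,140,0],
  ],
)

```text
t: 4.0
tool_pos: [0.5406, -0.0281, 0.0758]
ee_rot: [3.139, 0.0, 1.833]
wrist_force: [-0.9, -0.2, -0.2]
opening: 0.011
finger_force: 0.0
```

```bash
python3 - <<'E'
from h import *
s=r.observe();print(s["t"],s["tool_pos"],s["ee_rot"],s["wrist_force"],inv(s["tool_pos"]),delta(S(-.04,-.085,.075)))
cv2.imwrite("pics/a.png",cv2.resize(r.grab_frame("scene")[190:370,220:460],None,fx=3,fy=3))
E
```

```text
4.0 [ 0.54060488 -0.0281374   0.07577706] [3.13931620e+00 1.24283871e-04 1.83268123e+00] [-0.86378823 -0.2087244  -0.22705654] [-0.03892335 -0.08490686] (array([-0.1, -1.1,  0.8]), np.float64(-0.0))
```

View pics/a.png

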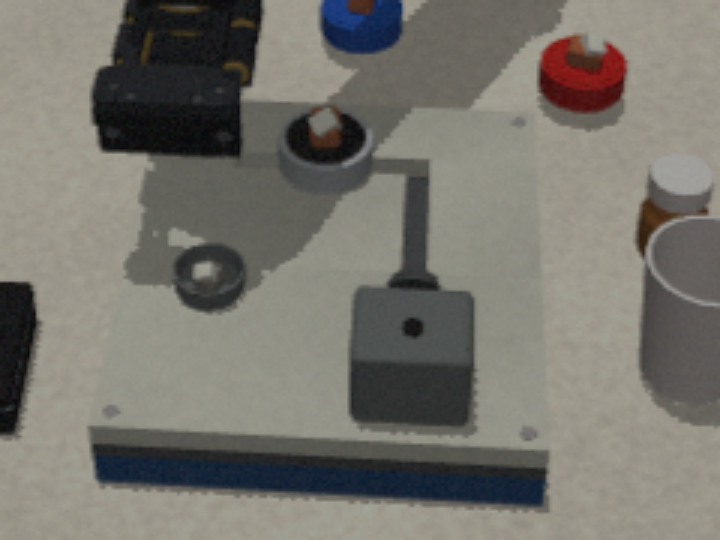

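The hand is behind the carrier with nothing touched, and the carrier (crop (325,150)) is undisturbed. I'll push it along the first leg now.

move_arm(
  rows=[
    [10,0,0,0],
    [22,0,0,0],
    [30,0,0,0],
    [35,0,0,0],
    [39,0,0,0],
    [43,0,0,0],
    [47,0,0,0],
    [51,0,0,0],
    [55,0,0,0],
    [59,0,0,0],
    [63,0,0,0],
    [67,0,0,0],
    [71,0,0,0],
    [75,0,0,0],
    [78,0,0,0],
    [81,0,0,0],
    [83,0,0,0],
    [85,0,0,0],
    [85,0,0,0],
  ],
)

```text
t: 5.95
tool_pos: [0.5175, 0.0543, 0.0746]
ee_rot: [3.142, -0.0, 1.833]
wrist_force: [0.3, -1.1, -0.3]
opening: 0.01
finger_force: 0.4
```

```bash
python3 - <<'E'
from h import *
s=r.observe();print(s["t"],s["ee_rot"],s["wrist_force"],inv(s["tool_pos"]),s["tool_pos"])
a=r.grab_frame("scene")
for d in r.pinpoint("scene","carrier")[:3]:print(d["score"],d["uv"],inv(px2w("scene",d["uv"],.045)))
cv2.imwrite("pics/b.png",cv2.resize(a[190:370,220:460],None,fx=3,fy=3))
E
```

```text
5.95 [ 3.14156457e+00 -4.03702189e-04  1.83295265e+00] [ 0.27082682 -1.12255409 -0.26844825] [-0.03982483  0.00074   ] [0.51749981 0.05433898 0.07456053]
0.94 [353.4, 239.3] [-0.05253502  0.03605177]
0.67 [413.7, 217.9] [-0.11976283  0.14680106]
```

View pics/b.png

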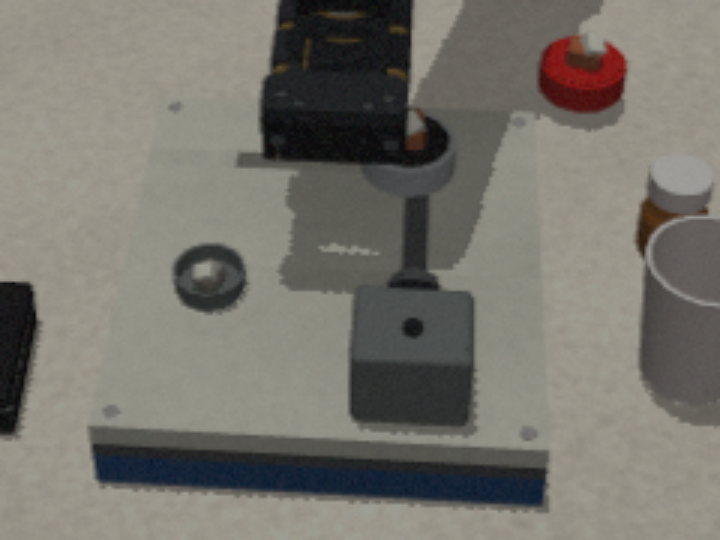

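The carrier is at crop (409,165), a few mm short of the corner column (about 416). I'll finish the first leg gently.

move_arm(
  rows=[
    [2,0,0,0],
    [4,0,0,0],
    [6,0,0,0],
    [7,0,0,0],
    [8,0,0,0],
    [8,0,0,0],
    [8,0,0,0],
  ],
)

```text
t: 6.75
tool_pos: [0.5155, 0.0619, 0.0745]
ee_rot: [-3.142, -0.0, 1.833]
wrist_force: [1.2, -1.6, 0.2]
opening: 0.007
finger_force: 0.6
```

move_arm(
  rows=[
    [-8,0,0,0],
    [-22,-5,0,0],
    [-28,-25,0,0],
    [-28,-48,0,0],
    [-25,-65,0,0],
    [-10,-70,0,0],
    [12,-70,0,0],
    [30,-70,0,0],
    [36,-70,0,0],
    [36,-70,0,0],
    [36,-70,0,0],
  ],
)

```text
t: 7.85
tool_pos: [0.4388, 0.0771, 0.0746]
ee_rot: [3.142, 0.0, 1.832]
wrist_force: [0.4, 0.5, -0.2]
opening: 0.006
finger_force: 0.0
```

```bash
python3 - <<'E'
from h import *
s=r.observe();print(s["t"],s["ee_rot"],s["wrist_force"],inv(s["tool_pos"]),s["tool_pos"])
a=r.grab_frame("scene")
for d in r.pinpoint("scene","carrier")[:3]:print(d["score"],d["uv"],inv(px2w("scene",d["uv"],.045)))
cv2.imwrite("pics/c.png",cv2.resize(a[190:370,220:460],None,fx=3,fy=3))
E
```

```text
7.85 [3.14158282e+00 3.67776216e-04 1.83150310e+00] [ 0.43210764  0.45173292 -0.1881471 ] [-0.1098841   0.04315584] [0.43883112 0.07711271 0.07455861]
0.76 [360.2, 245.0] [-0.0380151   0.04843077]
0.74 [343.9, 201.2] [-0.16340608  0.01468879]
0.73 [413.3, 218.4] [-0.11823327  0.14597432]
```

View pics/c.png

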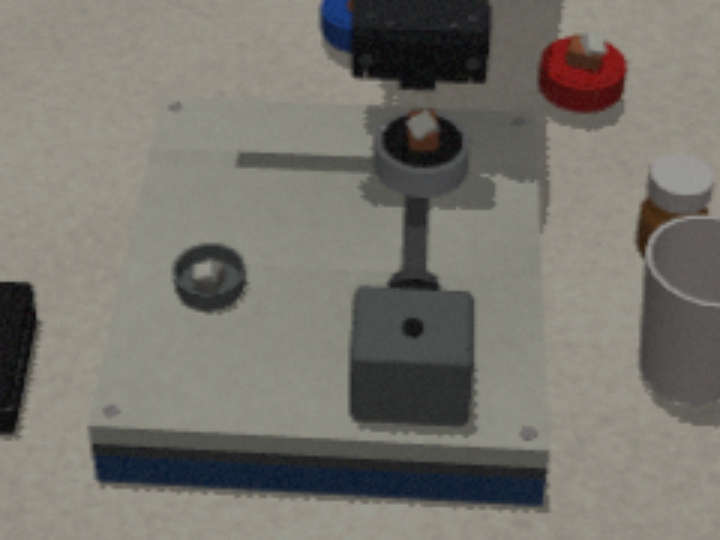

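The carrier is at the corner (crop (421,155)), above the second leg (about x=417). I'll push it along the second leg.

move_arm(
  rows=[
    [2,8,0,0],
    [2,16,0,0],
    [2,21,0,0],
    [2,25,0,0],
    [2,29,0,0],
    [2,33,0,0],
    [2,37,0,0],
    [2,42,0,0],
    [2,47,0,0],
    [2,52,0,0],
    [2,57,0,0],
    [2,62,0,0],
    [2,67,0,0],
    [2,72,0,0],
    [2,77,0,0],
    [2,82,0,0],
    [2,86,0,0],
    [2,90,0,0],
    [2,93,0,0],
    [2,93,0,0],
  ],
)

```text
t: 9.95
tool_pos: [0.5287, 0.1045, 0.0747]
ee_rot: [3.14, 0.0, 1.833]
wrist_force: [-0.2, 0.8, -0.9]
opening: 0.002
finger_force: 0.0
```

```bash
python3 - <<'E'
from h import *
s=r.observe();print(s["t"],s["ee_rot"],s["wrist_force"],inv(s["tool_pos"]),s["tool_pos"])
a=r.grab_frame("scene")
for d in r.pinpoint("scene","carrier")[:3]:print(d["score"],d["uv"],inv(px2w("scene",d["uv"],.045)))
cv2.imwrite("pics/d.png",cv2.resize(a[190:370,220:460],None,fx=3,fy=3))
E
```

```text
9.95 [3.14043451e+00 1.37526665e-04 1.83267470e+00] [-0.18436043  0.7800332  -0.90915385] [-0.01603016  0.04628774] [0.52865416 0.10450235 0.0747292 ]
0.8 [414.2, 219.1] [-0.1162577   0.14753003]
0.79 [340.5, 197.8] [-0.1739481   0.00761957]
0.73 [357.6, 268.8] [0.02221107 0.04509531]
```

View pics/d.png

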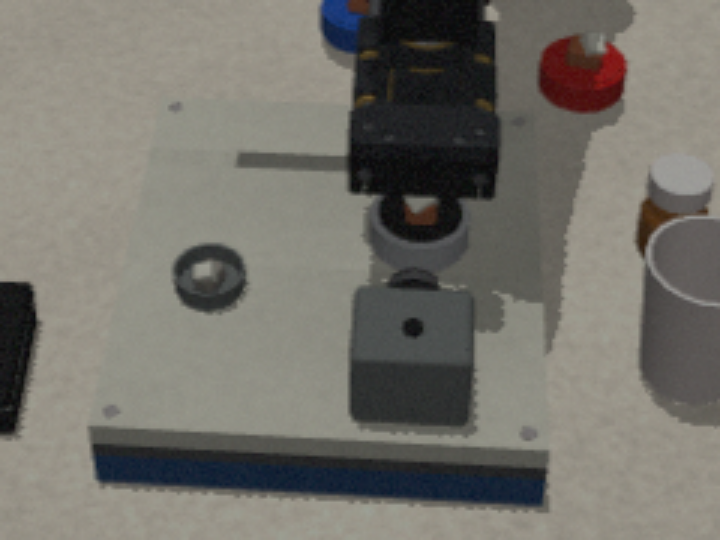

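The carrier is partway along the second leg (crop (419,228)), with its pin near stage x=25. I'll push the last bit gently and watch the force.

move_arm(
  rows=[
    [0,3,0,0],
    [0,6,0,0],
    [0,9,0,0],
    [0,11,0,0],
    [0,12,0,0],
    [0,13,0,0],
    [0,13,0,0],
    [0,13,0,0],
  ],
)

```text
t: 10.85
tool_pos: [0.5406, 0.1077, 0.0746]
ee_rot: [3.141, 0.0, 1.833]
wrist_force: [-3.3, -1.6, 1.8]
opening: 0.002
finger_force: 1.7
```

move_arm(
  rows=[
    [0,1,0,0],
    [0,1,0,0],
    [0,2,0,0],
    [0,2,0,0],
    [0,2,0,0],
  ],
)

```text
t: 11.35
tool_pos: [0.5426, 0.1083, 0.0746]
ee_rot: [3.141, -0.0, 1.833]
wrist_force: [-3.0, -1.8, 2.1]
opening: 0.007
finger_force: 1.5
```

```bash
python3 - <<'E'
from h import *
s=r.observe();print(s["t"],s["wrist_force"],inv(s["tool_pos"]))
a=r.grab_frame("scene")
for d in r.pinpoint("scene","carrier")[:3]:print(d["score"],d["uv"],inv(px2w("scene",d["uv"],.045)))
E
```

```text
11.35 [-2.97433013 -1.84409705  2.11513597] [-0.00154313  0.0462876 ]
0.77 [357.8, 272.7] [0.03148466 0.04562117]
0.62 [413.1, 217.4] [-0.12118562  0.14576646]
0.56 [341.1, 197.0] [-0.17661257  0.008678  ]
```

move_arm(
  rows=[
    [0,1,0,0],
    [0,2,0,0],
    [0,3,0,0],
    [0,3,0,0],
    [0,3,0,0],
  ],
)

```text
t: 11.95
tool_pos: [0.5456, 0.1091, 0.0746]
ee_rot: [3.141, 0.0, 1.833]
wrist_force: [-1.7, -0.8, 1.8]
opening: 0.004
finger_force: 1.1
```

move_arm(
  rows=[
    [0,1,0,0],
    [0,2,0,0],
    [0,3,0,0],
    [0,3,0,0],
    [0,3,0,0],
  ],
)

```text
t: 12.45
tool_pos: [0.5485, 0.1099, 0.0746]
ee_rot: [3.141, 0.0, 1.833]
wrist_force: [-2.6, -0.2, 1.5]
opening: 0.005
finger_force: 1.0
```

move_arm(
  rows=[
    [0,1,0,0],
    [0,2,0,0],
    [0,3,0,0],
    [0,3,0,0],
    [0,3,0,0],
  ],
)

```text
t: 12.95
tool_pos: [0.55, 0.1102, 0.0745]
ee_rot: [-3.139, -0.0, 1.833]
wrist_force: [-6.4, -1.5, 4.6]
opening: 0.004
finger_force: 3.2
```

```bash
python3 - <<'E'
from h import *
s=r.observe();print(s["t"],s["wrist_force"],inv(s["tool_pos"]))
a=r.grab_frame("scene")
for d in r.pinpoint("scene","carrier")[:3]:print(d["score"],d["uv"],inv(px2w("scene",d["uv"],.045)))
cv2.imwrite("pics/e.png",cv2.resize(a[220:320,280:420],None,fx=5,fy=5))
E
```

```text
12.95 [-6.42103245 -1.45963354  4.56698208] [0.00611526 0.04626725]
0.82 [358.5, 275.5] [0.0380002  0.04691569]
0.63 [415.0, 218.4] [-0.11842009  0.1491347 ]
0.61 [340.6, 197.5] [-0.17493188  0.00777186]
```

View pics/e.png

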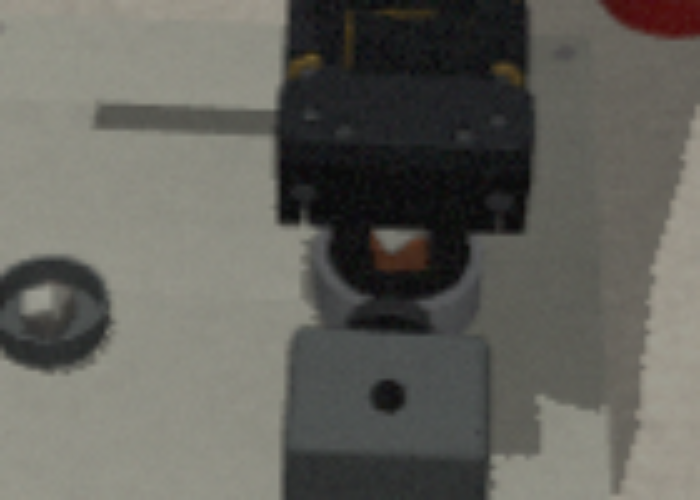

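The carrier sits in front of the lens (crop (395,265)). The force has risen and the tool stalled, so it's probably at the wall. One more mm should confirm it, then I'll retreat.

move_arm(
  rows=[
    [0,1,0,0],
    [0,2,0,0],
    [0,2,0,0],
  ],
)

```text
t: 13.35
tool_pos: [0.5503, 0.1103, 0.0744]
ee_rot: [-3.135, -0.001, 1.832]
wrist_force: [-11.2, -2.2, 9.3]
opening: 0.004
finger_force: 5.8
```

Confirmed home: the force is up and the tool isn't moving. I'll back straight off, then up and away.

move_arm(
  rows=[
    [0,-2,0,0],
    [0,-5,0,0],
    [0,-15,0,0],
    [0,-35,0,0],
    [0,-60,0,0],
    [0,-75,-20,0],
    [0,-80,-60,0],
    [0,-80,-110,0],
    [0,-80,-150,0],
    [-40,-80,-170,0],
    [-80,-80,-170,0],
    [-120,-80,-170,0],
    [-150,-80,-170,0],
    [-150,-80,-170,0],
    [-150,-80,-170,0],
  ],
)

```text
t: 14.85
tool_pos: [0.5145, -0.0548, 0.2445]
ee_rot: [3.141, -0.001, 1.831]
wrist_force: [-0.3, 1.3, -0.2]
opening: 0.006
finger_force: 0.0
```

```bash
python3 - <<'E'
from h import *
s=r.observe();print(s["t"],s["wrist_force"],s["tool_pos"],s["qvel"].__abs__().max() if hasattr(s["qvel"],"max") else s["qvel"])
a=r.grab_frame("top");b=r.grab_frame("scene")
for c in("top","scene"):
  for d in r.pinpoint(c,"carrier")[:3]:print(c,d["score"],d["uv"],inv(px2w(c,d["uv"],.045)))
v=np.hstack([cv2.resize(a[130:310,180:360],(400,400)),cv2.resize(b[190:370,270:450],(400,400))])
cv2.imwrite("pics/f.png",v)
E
```

```text
14.85 [-0.25014577  1.33396735 -0.19216984] [ 0.51453806 -0.05481253  0.24450326] 0.03659278373226434
top 0.96 [263.2, 346.1] [-0.16369334  0.14678241]
top 0.88 [289.8, 216.3] [0.04751202 0.03916807]
top 0.55 [347.0, 352.1] [-0.21426507  0.00577979]
scene 0.9 [414.4, 217.4] [-0.12132872  0.14818852]
scene 0.58 [340.5, 198.3] [-0.17233047  0.0076912 ]
scene 0.55 [357.5, 276.2] [0.03973601 0.04529297]
```

View pics/f.png

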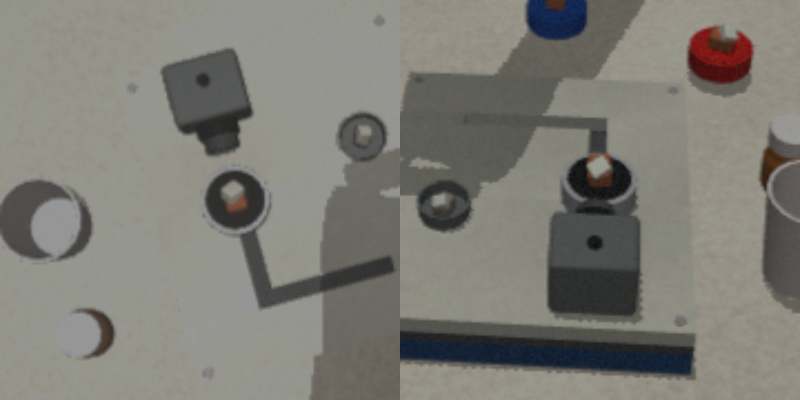

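The carrier sits flat in front of the lens: left crop (236,200), right crop (599,180). The bystanders are unmoved and the hand is clear, so I'm handing it in.

```bash
python3 -c "
from bench import r
print(r.close_job())"
```

```text
the job is handed in; nothing more can be done
None
```

I pushed the carrier round the corner and home against the end wall in front of the lens, with the bystanders unmoved and the hand clear, and handed the job in about 15 s into the 45 s limit (no verdict was returned).

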